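# Dial open the combination padlock on the beam enclosure and present it

### The job

The hatch of the low beam enclosure on the optical table is secured with a dial padlock; the first numbers are already in and the last one is zero. Turn the dial through its clicks until it rests in the notch with its white zero line on the red mark, then draw the shackle fully out without forcing it, while the lock still lies in its pocket. Take the lock off the staple and finish still holding it up, a good hand's breadth clear above the enclosure, level with the dial facing up and the shackle still drawn out, leaving the amber objective case, the oil bottle and the blue slide box where they are.

Things in the scene. Friction and masses are not known exactly. Their poses are not given: they have to be found in the camera images.
- lock: Combination padlock, bright steel body 56 (x) by 52 (y) by 26 mm (z), 0.25 to 0.4 kg in all. It lies dial up in a steel pocket on the enclosure. Origin: centre of the body's underside; z up through the dial, x towards the shackle, which leaves the +x face. The whole lock balances 10 mm to +x of the origin.
- lock_body (a point): Centre of the lock's steel body, 13 mm above its underside. The pocket's low cheeks stand 1.5 mm beside the body's -y and +y sides and rise 9 mm above its underside, so the upper 17 mm of those sides is free to be gripped (52 mm across y). A back wall as low stands 7 mm behind the -x face.
- knob (a point): Centre of the lock's round black fluted dial knob, 24 mm in diameter, 14 mm tall: on the dial's axis, halfway up the knob, 36 mm above the lock's underside. Under the knob lies the dial's flat, a black disc 44 mm in diameter, its top 7 mm below this point. The axes of this point stay with the lock body.
- dial (a joint): Dial angle, rad, counter-clockwise seen from above; 0 when the white zero line (on knob and flat) points to the red mark at the body's shackle edge. Clicks into 12 notches 0.524 rad apart, one at 0, taking about 0.09 N m each; let go, it falls into the nearest. Starts 2 to 5 notches counter-clockwise of 0, turns freely both ways. Only in the 0 notch (within 0.1 rad) does the shackle come out.
- shackle (a joint): How far the shackle is drawn out of the body along +x, m: 0 shut, 0.018 fully out. With the dial off zero it gives only about 4 mm. Drawing takes about 3 N; it stays where it is left. Drawn to +x, the lock first slides about 5 mm until its body meets the staple, which then holds the body back.
- shackle_legs (a point): Point between the two straight shackle legs, at their mid-height (13 mm above the lock's underside), 50 mm to +x of the lock's origin when shut; moves with the shackle. The U shackle is 8 mm bar lying in the lock's x-y plane, 44 mm wide outside, ending 30 mm to +x of this point. Straight legs run from the body's face to 10 mm beyond this point; the +y (toe) leg passes through the staple.
- staple_eye (a point): Centre of the eye of the staple, a 5 mm steel wire arch 25 mm wide fixed on the enclosure across the toe leg, its top 26 mm above the lock's underside as it lies; the eye looks along x. At first it stands 5 mm off the body's face. With the shackle fully drawn the toe ends 12 mm off the face: with the arch in the middle of that gap (about 3.5 mm clear each side) the lock lifts straight up.
- enclosure: Fixed low black box, aluminium corners, 300 (x) by 320 (y) by 90 mm tall; origin: centre of its underside, x from front deck to clear hatch, z up. The lock lies on the deck, axes parallel to these, underside 93 mm above the table. The steel hasp strap, 26 mm wide, runs along x under the toe leg, top level with the lock's underside; its hinge, 8 mm high, is 57 mm to +x of the origin.
- objective_case: Bystander: amber round case, 34 mm in diameter, 56 mm tall, standing near the enclosure's +y edge; origin at the centre of its underside.
- oil_bottle: Bystander: small amber bottle with black cap, 30 mm in diameter, 60 mm tall, standing near the enclosure's -y edge; origin at the centre of its underside.
- slide_mailer: Bystander: blue slide box 30 by 84 by 18 mm tall, lying across the far end of the hatch; origin at the centre of its underside.
Mind the look-alikes: they are no part of the job. Of the things shaped like the lock, the steel one is meant.

How it is judged:
On the way, in this order (a step that is already met when the one before it is completed fails the run):
1. the dial rests in its zero notch, the shackle still shut ((value of joint dial between -0.12 and 0.12 rad or value of joint dial between 6.163 and 6.403 rad) and value of joint shackle below 0.006 m), for 0.1 s.
2. the shackle is drawn fully out (at least 15 of its 18 mm) while the lock still lies in its pocket (value of joint shackle above 0.015 m and z of lock in the frame of enclosure below 0.11 m), for 0.1 s.
At the end, for the whole second after the job is handed in: The gripper holds the lock at rest (under 0.05 m/s), its underside at least 70 mm above the enclosure's top, its dial facing up within 20 degrees, the shackle still drawn out at least 12 mm, touching nothing but the gripper (z of lock in the frame of enclosure above 0.16 m and angle between lock's own z axis and vertical below 0.35 rad and value of joint shackle above 0.012 m and contact force between the fingers and lock above 2 N and contact force between lock and enclosure below 0.1 N and linear speed of lock below 0.05 m/s); the arm keeps its last pose, push and grip.
It fails at once if the objective case is moved more than 15 mm (distance of objective_case from where it was at the start of the episode above 0.015 m).
It fails at once if the oil bottle is moved more than 15 mm (distance of oil_bottle from where it was at the start of the episode above 0.015 m).
It fails at once if the blue slide box is moved more than 20 mm (distance of slide_mailer from where it was at the start of the episode above 0.02 m).
It fails at once if the lock is forced: pressed or pulled against the enclosure with more than 60 N (contact force between lock and enclosure above 60 N).
It also fails if it takes over 70 s, if anything falls off the work surface, if the arm or the gripper's body presses on something with over 40 N, if the wrist force passes 120 N, or if a joint passes its speed limit or range.

### The arm

A 7-joint arm with a two-finger parallel gripper is mounted at the origin on the work surface. World frame = base frame: x ahead of the robot, y to its left, z up, the work surface at z = 0. Lengths are in m, angles in rad, forces in N, time in s.
With the tool pointing down it reaches from about 0.425 to 0.925 m from the base axis. Payload 6.8 kg.
Tool frame: the origin (TCP) lies at the very end of the fingers, on their centre line; the grasp point (between the pads) lies 19 mm behind it (bot.grasp_offset is the distance from the TCP to the grasp point, in m); z points along the fingers, y is the direction in which the jaws open and shut (so a half turn about z gives the same grasp; the last joint's range is limited). The gripper opens to 85 mm and grips with 20 to 120 N. Pads are 22 mm wide; open, the fingers measure 114 mm over their backs; the gripper's body (76 mm by 85 mm) begins 54 mm behind the grasp point. The pads swing forward as they close: fully open they stand 13 mm farther back than shut.
Start: joints at [1.121, 0.477, 0.022, 1.555, -0.011, 1.109, -0.083], TCP at [0.226, -0.636, 0.2] pointing down, gripper open.
Joint ranges: [-2.96, 2.96], [-0.34, 2.1], [-1.41, 1.46], [0.24, 2.44], [-1.37, 4.51], [0.17, 1.92], [-2.96, 2.96]. Speed limits (rad/s): [2.39, 2.39, 3.14, 3.14, 3.14, 3.14, 3.14].

### API

Orientations are given as a unit quaternion [w, x, y, z].
In Python, from station import monitor, cams, bot, finder gives the robot as it stands.
- The arm moves only by the tool jog_arm, never from a script. Its argument "plan" is a list of rows, each an object of numbers: "x", "y", "z": the shift along the tool's x, y, z as a fraction of full scale; "wx", "wy", "wz": the turn, a rotation vector about the tool's x, y, z as a fraction of full scale. A call has 1 to 12 rows; each row is the pose to reach, as a shift and turn from the pose measured when the call began, along the tool's axes at that moment, turning the shorter way round; what a row does not reach only later rows make up. Full scale, the value 1, is 20 cm for a shift and 180 degrees for a turn. A row lasts 1/12 s, in which the tool goes at most 41.7 mm and 7.16 degrees, less where a joint would pass 70% of its speed; a pose out of reach is approached as far as the arm can. A call with a number of a shift or a turn outside -1 to 1 is refused whole. A call with a gripper value outside its range is refused whole. "hand" is the opening, from -1 (shut) to 1 (fully open), set as the call begins (left out, the last holds). The fingers move at their own pace and stop on an object; "grip_force" is the grip in N (left out, the last holds). Time passes only in rows, so rows that repeat a pose let the fingers close. It gives the time, the measured TCP pose, the force and the opening at its end, in the units of the state.
- monitor.get_obs(): the state, without advancing time (a new reading comes with each control period).
- cams.read_camera(name): name is "scene" or "top" or "wrist"; returns the picture (400x640x3 uint8, red, green, blue); there is no depth.
- cams.get_calibration(name): a dict with "fx", "fy", "cx", "cy" (pixels), "extrinsics" (4x4, takes a point from world to camera coordinates). Camera axes: x right, y down, z forward; pixel columns grow to the right and rows downward; lengths in m; the calibration is good to about 2 mm. A picture is of the moment at which its call begins: read the wrist's pose just before it. get_calibration takes no time and is no camera call; for the wrist camera it gives the pose at the moment of the call.
- bot.hand_in(): hands the job in, once; it reports no verdict.
Trained networks look in the newest picture that a camera, given by its name, has taken for a name from the list of things; names that differ only in an ending like _2 or _b are one class to them, and where a whole thing is asked for, a point or a joint stands for the part that bears it (a point fixed in the world has none). Each returns a list of dicts, best first, with "confidence" (0 to 1); they miss things now and then, are a little off and sometimes report something else, mostly with a low value. They report only what shows in the picture. A call takes as long as a camera call. They do not tell look-alikes from the thing itself.
- finder.find_in(camera, target): "bbox" ([left, top, width, height] in pixels, round what is visible of it).
- finder.place_of(camera, target): "location" ([column, row] in pixels: a listed point, or the origin of a listed thing).
The state is a dict: "t": time; "q": joint angles; "joint_vel": joint speeds; "joint_torque": joint torques, N m; "eef_pos": TCP position; "tool_rot": TCP orientation; "contact_force": force on the tool from outside, world axes, zero at the start; "torque": the same for the moment, N m; "gripper_width": opening from 0.0 (shut) to 1.0 (fully open).
Only numpy, scipy, OpenCV 4.12 (cv2) and the standard library are available. Lean on these libraries where they do the work, as an engineer would, in place of code of your own. Each camera call takes 0.05 s, during which the arm holds its last target. There are 200 camera calls.

## Working session

There is one attempt and no reset: what is moved stays moved. The work goes in short steps, Python scripts to look and compute and a tool call to move; the robot and the scene stay as the last step left them, time stands still between calls to the robot, and variables do not carry over. Pictures are saved under pics/ and viewed, about 8 in all and at most 12, crops included, and the job is handed in when it is done.

Besides the shell and the picture viewer there is one more tool, called after "Emit:" in YAML: its name, and indented under it one key for each argument. jog_arm: Moves the arm, as the interface text tells. Shift numbers are shares of 20 cm and turn numbers shares of 180 degrees, none past 1 either way. Its arguments: {"type":"object","properties":{"plan":{"type":"array","items":{"type":"object","properties":{"x":{"type":"number","minimum":-1,"maximum":1},"y":{"type":"number","minimum":-1,"maximum":1},"z":{"type":"number","minimum":-1,"maximum":1},"wx":{"type":"number","minimum":-1,"maximum":1},"wy":{"type":"number","minimum":-1,"maximum":1},"wz":{"type":"number","minimum":-1,"maximum":1}}}},"hand":{"type":"number"},"grip_force":{"type":"number"}},"required":["plan"]}

```bash
ls; mkdir -p pics
cat > h.py <<'E'
import numpy as np, cv2
from station import monitor, cams, bot, finder
from scipy.spatial.transform import Rotation as R
def snap(cam,name,crop=None,scale=1):
    im=cams.read_camera(cam)[:,:,::-1]
    if crop: l,t,w,h=crop; im=im[t:t+h,l:l+w]
    im=cv2.resize(im,None,fx=scale,fy=scale,interpolation=cv2.INTER_CUBIC)
    cv2.imwrite('pics/'+name,im)
def ray(cam,px,z):
    c=cams.get_calibration(cam);E=np.array(c['extrinsics'])
    d=E[:3,:3].T@np.array([(px[0]-c['cx'])/c['fx'],(px[1]-c['cy'])/c['fy'],1]);o=-E[:3,:3].T@E[:3,3]
    return o+d*(z-o[2])/d[2]
def proj(cam,p):
    c=cams.get_calibration(cam);E=np.array(c['extrinsics']);q=E[:3,:3]@p+E[:3,3]
    return np.array([c['fx']*q[0]/q[2]+c['cx'],c['fy']*q[1]/q[2]+c['cy']])
def rot():
    w=monitor.get_obs()['tool_rot'];return R.from_quat([w[1],w[2],w[3],w[0]]).as_matrix()
E
python3 - <<'E'
from h import *
snap('top','top1.png')
for t,z in [('lock',.093),('knob',.129),('shackle_legs',.106),('staple_eye',.1),('enclosure',0),('objective_case',.09),('oil_bottle',.09),('slide_mailer',.09),('lock_body',.106)]:
    for d in finder.place_of('top',t)[:3]: print(t,np.round(d['location'],1),round(d['confidence'],2),ray('top',d['location'],z).round(3))
snap('scene','sc1.png')
o=monitor.get_obs();print(o['t'],o['eef_pos'],rot().round(3))
E
```

```text
pics
lock [209.  287.9] 0.93 [0.377 0.279 0.093]
lock [431.4 222.6] 0.92 [ 0.499 -0.157  0.093]
lock [324.8 290. ] 0.9 [0.37  0.053 0.093]
knob [203.9 293.4] 0.9 [0.372 0.28  0.129]
knob [434.6 221.8] 0.86 [ 0.501 -0.155  0.129]
knob [327.  291.7] 0.75 [0.373 0.049 0.129]
shackle_legs [310.7 306. ] 0.74 [0.342 0.081 0.106]
shackle_legs [230.6 301.3] 0.65 [0.353 0.235 0.106]
shackle_legs [311.4 175.2] 0.59 [0.594 0.077 0.106]
staple_eye [302.2 181. ] 0.8 [0.583 0.095 0.1  ]
enclosure [314.7 171.9] 0.78 [0.61  0.072 0.   ]
objective_case [249.1 220.9] 0.84 [0.507 0.201 0.09 ]
oil_bottle [374.7 180.3] 0.53 [ 0.584 -0.048  0.09 ]
oil_bottle [313.2 200.1] 0.35 [0.546 0.074 0.09 ]
slide_mailer [300.5 108.3] 0.68 [0.729 0.097 0.09 ]
slide_mailer [317.  204.2] 0.55 [0.538 0.067 0.09 ]
lock_body [323.9 292.3] 0.92 [0.368 0.055 0.106]
lock_body [394.3 287.9] 0.8 [ 0.375 -0.081  0.106]
lock_body [434.1 217.8] 0.79 [ 0.509 -0.16   0.106]
0.55 [ 0.22625878 -0.63594764  0.20028025] [[ 0.942  0.335  0.   ]
 [ 0.335 -0.942  0.   ]
 [ 0.    -0.    -1.   ]]
```

View pics/top1.png

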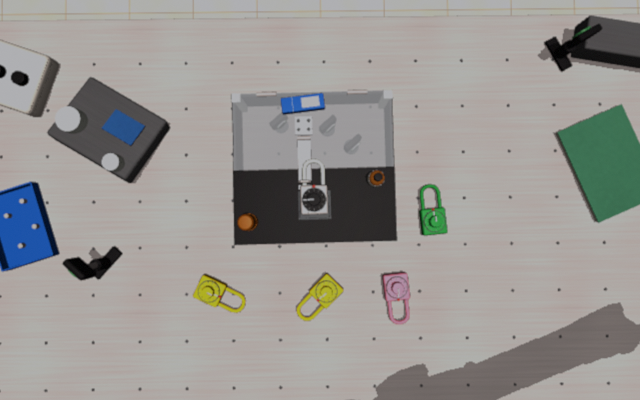

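Run:
```python
from h import *
snap('top','top2.png',(240,130,150,110),5)
```

```text
(no output)
```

View pics/top2.png

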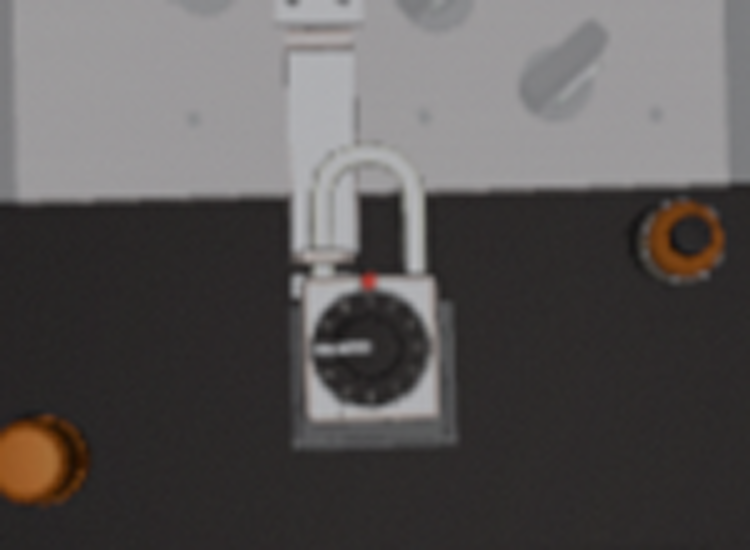

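The steel lock is the one in the pocket at (314,199) in the top view. The look-alikes are green (433,215), yellow (209,290), yellow (326,290) and pink (397,290), all lying on the table. In the crop the zero line points to +y, so the dial is about 3 notches (90°) counter-clockwise of the red mark.

Run:
```python
from h import *
f=lambda a,b:(240+a/5,130+b/5)
for n,p,z in [('knob',f(371,347),.136),('c1',f(307,278),.119),('c2',f(433,277),.119),('c3',f(306,420),.119),('c4',f(438,418),.119),('bow',f(368,147),.106),('oil',f(690,235),.15),('obj',f(30,455),.146),('e1',(234.5,244),.09),('e2',(396.5,240.5),.09)]:
    print(n,ray('top',p,z).round(4))
a=ray('top',(234.5,244),.09);b=ray('top',(396.5,240.5),.09);print('yaw',np.degrees(np.arctan2((b-a)[0],-(b-a)[1])))
E4=np.array(cams.get_calibration('wrist')['extrinsics']); C=-E4[:3,:3].T@E4[:3,3]
o=monitor.get_obs();Rt=rot();print('cam in tool',Rt.T@(C-o['eef_pos']),'axis',Rt.T@E4[2,:3])
d=np.array([.5,-.25,.28])-o['eef_pos'];print((Rt.T@d)/.2)
```

```text
knob [0.546  0.0713 0.136 ]
c1 [0.5733 0.0957 0.119 ]
c2 [0.5731 0.0476 0.119 ]
c3 [0.519  0.0967 0.119 ]
c4 [0.5192 0.0463 0.119 ]
bow [0.6247 0.0721 0.106 ]
oil [ 0.5855 -0.0472  0.15  ]
obj [0.5073 0.1975 0.146 ]
e1 [0.4618 0.2295 0.09  ]
e2 [ 0.4648 -0.0888  0.09  ]
yaw 0.5371219136021749
cam in tool [ 0.07893623 -0.00076389 -0.17328402] axis [-3.05153384e-01 -2.80827386e-04  9.52303173e-01]
[ 1.93635677 -1.35950831 -0.39841223]
```

Emit:
jog_arm:
  plan:
    - {"z": -0.4, "x": 0.3}
    - {"x": 1, "y": -0.7, "z": -0.4}
    - {"x": 1, "y": -0.7, "z": -0.4}
    - {"x": 1, "y": -0.7, "z": -0.4}
    - {"x": 1, "y": -0.7, "z": -0.4}
    - {"x": 1, "y": -0.7, "z": -0.4}
    - {"x": 1, "y": -0.7, "z": -0.4}
    - {"x": 1, "y": -0.7, "z": -0.4}
  hand: 0

```text
invalid input at $.plan[0]: expected keys x, y, z, wx, wy, wz
```

Emit:
jog_arm:
  plan:
    - {"x": 0.94, "y": -0.66}
    - {"x": 0.94, "y": -0.66}
    - {"x": 0.94, "y": -0.66}
    - {"x": 0.94, "y": -0.66}
    - {"x": 0.94, "y": -0.66}
    - {"x": 0.94, "y": -0.66}
    - {"x": 0.94, "y": -0.66, "wz": 0.11}
    - {"x": 0.94, "y": -0.66, "wz": 0.11}
    - {"x": 0.94, "y": -0.66, "wz": 0.11}
    - {"x": 0.94, "y": -0.66, "wz": 0.11}
    - {"x": 0.94, "y": -0.66, "wz": 0.11}

```text
invalid input at $.plan[0]: expected keys x, y, z, wx, wy, wz
```

Run:
```python
from h import *
o=monitor.get_obs();Rt=rot();print(o['t'],o['eef_pos'],o['q'],o['gripper_width'],np.degrees(np.arctan2(Rt[1,0],Rt[0,0])))
d=np.array([.546,.0713,.25])-o['eef_pos'];print((Rt.T@d)/.2)
```

```text
0.6 [ 0.22624569 -0.63596344  0.20031493] [ 1.12091363  0.47699014  0.02239889  1.55539899 -0.01149384  1.10932816
 -0.08312547] 1.0014718125199449 19.58025138128376
[ 2.69143648 -2.79603058 -0.24841004]
```

All six keys are needed in each row.

Emit:
jog_arm:
  plan:
    - {"x": 0.3, "y": 0, "z": -0.4, "wx": 0, "wy": 0, "wz": 0}
    - {"x": 1, "y": -0.7, "z": -0.4, "wx": 0, "wy": 0, "wz": 0}
    - {"x": 1, "y": -0.7, "z": -0.4, "wx": 0, "wy": 0, "wz": 0}
    - {"x": 1, "y": -0.7, "z": -0.4, "wx": 0, "wy": 0, "wz": 0}
    - {"x": 1, "y": -0.7, "z": -0.4, "wx": 0, "wy": 0, "wz": 0}
    - {"x": 1, "y": -0.7, "z": -0.4, "wx": 0, "wy": 0, "wz": 0}
    - {"x": 1, "y": -0.7, "z": -0.4, "wx": 0, "wy": 0, "wz": 0}
    - {"x": 1, "y": -0.7, "z": -0.4, "wx": 0, "wy": 0, "wz": 0}
  hand: 0

```text
t: 1.27
eef_pos: [0.3726, -0.432, 0.282]
tool_rot: [0.0, 0.985, 0.175, 0.002]
contact_force: [-0.2, -0.4, -0.1]
gripper_width: 0.5
```

Emit:
jog_arm:
  plan:
    - {"x": 0.94, "y": -0.66, "z": 0, "wx": 0, "wy": 0, "wz": 0.11}
    - {"x": 0.94, "y": -0.66, "z": 0, "wx": 0, "wy": 0, "wz": 0.11}
    - {"x": 0.94, "y": -0.66, "z": 0, "wx": 0, "wy": 0, "wz": 0.11}
    - {"x": 0.94, "y": -0.66, "z": 0, "wx": 0, "wy": 0, "wz": 0.11}
    - {"x": 0.94, "y": -0.66, "z": 0, "wx": 0, "wy": 0, "wz": 0.11}
    - {"x": 0.94, "y": -0.66, "z": 0, "wx": 0, "wy": 0, "wz": 0.11}
    - {"x": 0.94, "y": -0.66, "z": 0, "wx": 0, "wy": 0, "wz": 0.11}
    - {"x": 0.94, "y": -0.66, "z": 0, "wx": 0, "wy": 0, "wz": 0.11}
    - {"x": 0.94, "y": -0.66, "z": 0, "wx": 0, "wy": 0, "wz": 0.11}

```text
t: 2.02
eef_pos: [0.5032, -0.2447, 0.2824]
tool_rot: [0.0, 1.0, 0.002, 0.002]
contact_force: [0.1, -0.5, 0.0]
gripper_width: 0.502
```

Run:
```python
from h import *
o=monitor.get_obs();Rt=rot();print(o['t'],o['eef_pos'],o['q'],o['gripper_width'],np.degrees(np.arctan2(Rt[1,0],Rt[0,0])))
d=np.array([.546,.0713,.25])-o['eef_pos'];print((Rt.T@d)/.2)
```

```text
2.0167 [ 0.50324023 -0.24470211  0.28241603] [ 0.4835765   0.22462399 -0.1695792   1.72589221  0.04000071  1.19138016
 -1.26306263] 0.5023526226052456 0.24420059135994115
[ 0.22003269 -1.57917516  0.16187873]
```

Emit:
jog_arm:
  plan:
    - {"x": 0.1, "y": -1, "z": 0.1, "wx": 0, "wy": 0, "wz": 0}
    - {"x": 0.1, "y": -1, "z": 0.1, "wx": 0, "wy": 0, "wz": 0}
    - {"x": 0.1, "y": -1, "z": 0.1, "wx": 0, "wy": 0, "wz": 0}
    - {"x": 0.1, "y": -1, "z": 0.1, "wx": 0, "wy": 0, "wz": 0}
    - {"x": 0.1, "y": -1, "z": 0.1, "wx": 0, "wy": 0, "wz": 0}
    - {"x": 0.1, "y": -1, "z": 0.1, "wx": 0, "wy": 0, "wz": 0}
    - {"x": 0.1, "y": -1, "z": 0.1, "wx": 0, "wy": 0, "wz": 0}

```text
t: 2.6
eef_pos: [0.5222, -0.0447, 0.2622]
tool_rot: [0.0, 1.0, 0.003, 0.001]
contact_force: [-0.6, -1.1, -0.5]
gripper_width: 0.505
```

Emit:
jog_arm:
  plan:
    - {"x": 0.0, "y": -0.58, "z": 0.06, "wx": 0, "wy": 0, "wz": 0}
    - {"x": 0.0, "y": -0.58, "z": 0.06, "wx": 0, "wy": 0, "wz": 0}
    - {"x": 0.0, "y": -0.58, "z": 0.06, "wx": 0, "wy": 0, "wz": 0}
    - {"x": 0.0, "y": -0.58, "z": 0.06, "wx": 0, "wy": 0, "wz": 0}
    - {"x": 0.0, "y": -0.58, "z": 0.06, "wx": 0, "wy": 0, "wz": 0}

```text
t: 3.02
eef_pos: [0.5219, 0.0702, 0.25]
tool_rot: [0.001, 1.0, 0.003, 0.001]
contact_force: [-0.4, -0.4, -0.3]
gripper_width: 0.504
```

Run:
```python
from h import *
o=monitor.get_obs();Rt=rot();print(o['t'],o['eef_pos'],o['q'],o['gripper_width'],np.degrees(np.arctan2(Rt[1,0],Rt[0,0])))
snap('wrist','w1.png')
for t,z in [('knob',.129),('lock_body',.106),('shackle_legs',.106),('staple_eye',.106)]:
    for d in finder.place_of('wrist',t)[:2]: print(t,np.round(d['location'],1),round(d['confidence'],2),ray('wrist',d['location'],z).round(4))
```

```text
3.0167 [0.52185085 0.07018614 0.24998914] [ 0.07624341  0.21015869 -0.3817008   1.82914451  0.0890443   1.11666015
 -1.90233867] 0.5043680544675023 0.302652485874236
knob [165.1 277.8] 0.96 [0.4163 0.2393 0.129 ]
knob [429.4 273.3] 0.86 [ 0.4219 -0.0574  0.129 ]
lock_body [168.2 268. ] 0.92 [0.4154 0.2469 0.106 ]
lock_body [327.3 269.4] 0.87 [0.4133 0.0562 0.106 ]
shackle_legs [304.4 289.9] 0.88 [0.3848 0.0844 0.106 ]
shackle_legs [496.2 146. ] 0.82 [ 0.5603 -0.1199  0.106 ]
staple_eye [300.4 120.6] 0.72 [0.586  0.0866 0.106 ]
```

View pics/w1.png

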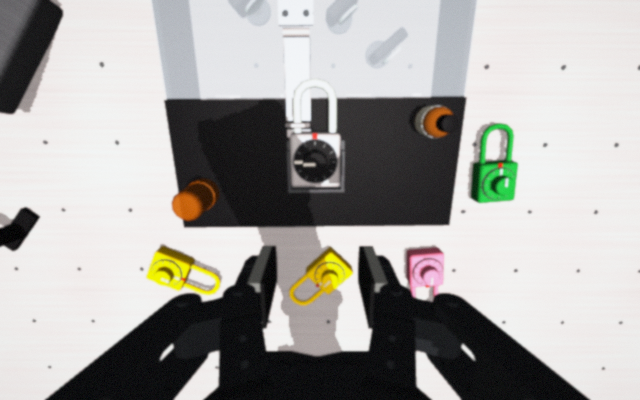

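Run:
```python
from h import *
im=cv2.imread('pics/w1.png')[70:200,260:370];cv2.imwrite('pics/w1c.png',cv2.resize(im,None,fx=4.5,fy=4.5,interpolation=cv2.INTER_CUBIC))
```

```text
(no output)
```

View pics/w1c.png

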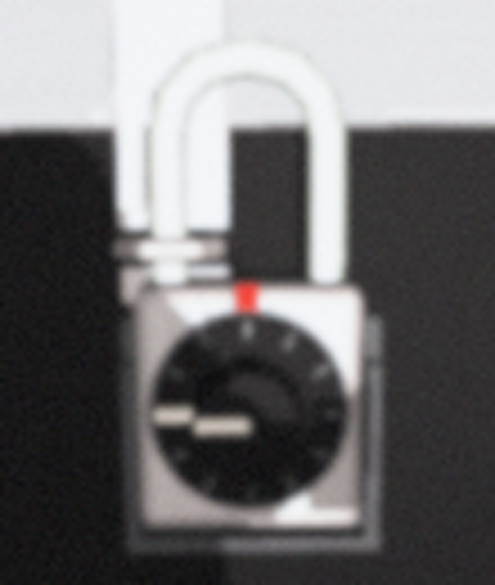

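Run:
```python
from h import *
f=lambda a,b:(260+a/4.5,70+b/4.5)
for n,p,z in [('flat',f(250,409),.122),('c1',f(138,285),.119),('c2',f(362,287),.119),('c3',f(140,528),.119),('c4',f(362,528),.119),('legL',f(150,200),.106),('legR',f(348,200),.106),('bow',f(248,40),.106),('stapleL',f(115,248),.117),('stapleR',f(230,248),.117)]:
    print(n,ray('wrist',p,z).round(4))
```

```text
flat [0.5472 0.071  0.122 ]
c1 [0.5743 0.0958 0.119 ]
c2 [0.5739 0.0462 0.119 ]
c3 [0.5186 0.0968 0.119 ]
c4 [0.5187 0.0448 0.119 ]
legL [0.5921 0.0937 0.106 ]
legR [0.5921 0.0488 0.106 ]
bow [0.6258 0.0715 0.106 ]
stapleL [0.5822 0.1009 0.117 ]
stapleR [0.5822 0.0755 0.117 ]
```

Emit:
jog_arm:
  plan:
    - {"x": 0.125, "y": 0, "z": 0.3, "wx": 0, "wy": 0, "wz": -0.45}
    - {"x": 0.125, "y": 0, "z": 0.3, "wx": 0, "wy": 0, "wz": -0.45}
    - {"x": 0.125, "y": 0, "z": 0.3, "wx": 0, "wy": 0, "wz": -0.45}
    - {"x": 0.125, "y": 0, "z": 0.3, "wx": 0, "wy": 0, "wz": -0.45}
    - {"x": 0.125, "y": 0, "z": 0.3, "wx": 0, "wy": 0, "wz": -0.45}
    - {"x": 0.125, "y": 0, "z": 0.3, "wx": 0, "wy": 0, "wz": -0.45}
    - {"x": 0.125, "y": 0, "z": 0.3, "wx": 0, "wy": 0, "wz": -0.45}
    - {"x": 0.125, "y": 0, "z": 0.3, "wx": 0, "wy": 0, "wz": -0.45}
    - {"x": 0.125, "y": 0, "z": 0.3, "wx": 0, "wy": 0, "wz": -0.45}
    - {"x": 0.125, "y": 0, "z": 0.3, "wx": 0, "wy": 0, "wz": -0.45}
    - {"x": 0.125, "y": 0, "z": 0.3, "wx": 0, "wy": 0, "wz": -0.45}
    - {"x": 0.125, "y": 0, "z": 0.3, "wx": 0, "wy": 0, "wz": -0.45}

```text
t: 4.27
eef_pos: [0.5474, 0.0668, 0.1902]
tool_rot: [0.002, 0.759, 0.651, 0.0]
contact_force: [0.7, 0.4, 0.2]
gripper_width: 0.499
```

```bash
cat > go.py <<'E'
from h import *
import sys
# print what a move to x y z yaw(deg) needs, in plan units
t=np.array([float(a) for a in sys.argv[1:4]]);yaw=np.radians(float(sys.argv[4]))
o=monitor.get_obs();Rt=rot()
c,s=np.cos(yaw),np.sin(yaw);Rg=np.array([[c,s,0],[s,-c,0],[0,0,-1]])
print('t',o['t'],'pos',np.round(o['eef_pos'],4),'yaw',np.degrees(np.arctan2(Rt[1,0],Rt[0,0])).round(2),'w',o['gripper_width'],'q7',o['q'][6],'F',np.round(o['contact_force'],1),'M',np.round(o['torque'],2))
print('shift',(Rt.T@(t-o['eef_pos'])/.2).round(4),'turn',(R.from_matrix(Rt.T@Rg).as_rotvec()/np.pi).round(4))
E
python3 go.py .5468 .071 .124 90
```

```text
t 4.2667 pos [0.5474 0.0668 0.1902] yaw 81.3 w 0.49941882983664654 q7 -0.5983453902419757 F [0.7 0.4 0.2] M [-0.03 -0.01  0.01]
shift [ 0.0209 -0.0074  0.3311] turn [ 0.001   0.0006 -0.0483]
```

Emit:
jog_arm:
  plan:
    - {"x": 0.021, "y": -0.007, "z": 0, "wx": 0.001, "wy": 0, "wz": -0.048}
    - {"x": 0.021, "y": -0.007, "z": 0, "wx": 0.001, "wy": 0, "wz": -0.048}
    - {"x": 0.021, "y": -0.007, "z": 0.1, "wx": 0.001, "wy": 0, "wz": -0.048}
    - {"x": 0.021, "y": -0.007, "z": 0.2, "wx": 0.001, "wy": 0, "wz": -0.048}
    - {"x": 0.021, "y": -0.007, "z": 0.25, "wx": 0.001, "wy": 0, "wz": -0.048}
    - {"x": 0.021, "y": -0.007, "z": 0.25, "wx": 0.001, "wy": 0, "wz": -0.048}

```text
t: 4.77
eef_pos: [0.5453, 0.0692, 0.138]
tool_rot: [-0.001, 0.708, 0.706, -0.003]
contact_force: [-0.5, -0.5, -0.3]
gripper_width: 0.498
```

```bash
python3 go.py .5468 .071 .124 90; python3 -c "
from h import *
snap('wrist','w2.png')"
```

```text
t 4.7667 pos [0.5453 0.0692 0.138 ] yaw 89.83 w 0.4983001009410077 q7 -0.5086942954104682 F [-0.5 -0.5 -0.3] M [0.04 0.01 0.03]
shift [0.0091 0.0076 0.0698] turn [-0.0015  0.001  -0.0009]
```

View pics/w2.png

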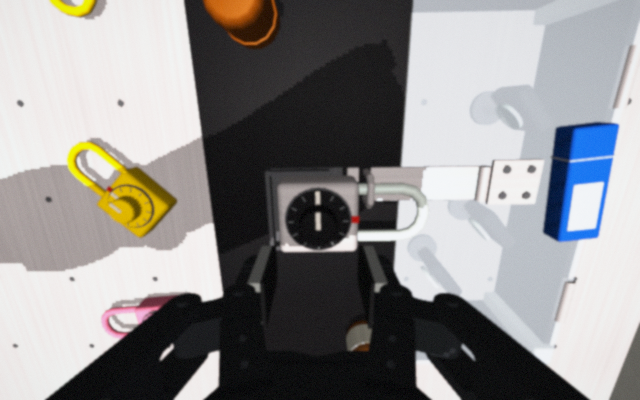

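```bash
python3 -c "
from h import *
print(proj('wrist',np.array([.5468,.071,.122])),proj('wrist',np.array([.5468,.071,.136])),proj('wrist',monitor.get_obs()['eef_pos']), ray('wrist',(319,220),.122))"
```

```text
[317.3203683  224.59801033] [317.28657773 232.92755956] [316.36270568 236.74239706] [0.5479558  0.07438594 0.122     ]
```

Emit:
jog_arm:
  plan:
    - {"x": 0.009, "y": 0.0076, "z": 0.04, "wx": -0.0015, "wy": 0.001, "wz": 0}
    - {"x": 0.009, "y": 0.0076, "z": 0.07, "wx": -0.0015, "wy": 0.001, "wz": 0}
    - {"x": 0.009, "y": 0.0076, "z": 0.07, "wx": -0.0015, "wy": 0.001, "wz": 0}
    - {"x": 0.009, "y": 0.0076, "z": 0.07, "wx": -0.0015, "wy": 0.001, "wz": 0}

```text
t: 5.15
eef_pos: [0.5477, 0.0716, 0.1254]
tool_rot: [0.001, 0.708, 0.706, 0.001]
contact_force: [0.0, 0.7, 0.6]
gripper_width: 0.5
```

```bash
python3 go.py .5468 .071 .124 90
```

```text
t 5.15 pos [0.5477 0.0716 0.1254] yaw 89.87 w 0.5001288292089577 q7 -0.5222419274596095 F [0.  0.7 0.6] M [-0.    0.    0.01]
shift [-0.003  -0.0044  0.007 ] turn [ 0.0006 -0.0002 -0.0007]
```

Run:
```python
from h import *
im=cams.read_camera('wrist')[:,:,::-1]
cv2.imwrite('pics/w3.png',cv2.resize(im[160:300,240:440],None,fx=4,fy=4,interpolation=cv2.INTER_CUBIC))
for t,z in [('knob',.129),('lock_body',.106),('shackle_legs',.106)]:
    for d in finder.place_of('wrist',t)[:2]: print(t,np.round(d['location'],1),round(d['confidence'],2),ray('wrist',d['location'],z).round(4))
o=monitor.get_obs();print(o['eef_pos'],proj('wrist',o['eef_pos']))
for p in [(.5468,.071,.122),(.5748,.097,.119),(.5748,.045,.119),(.5188,.097,.119)]: print((proj('wrist',np.array(p))-[240,160])*4)
```

```text
knob [312.8 240.2] 0.67 [0.5458 0.0709 0.129 ]
knob [113.4 214.9] 0.57 [0.4253 0.0882 0.129 ]
lock_body [155.1 329. ] 0.83 [ 0.4213 -0.0157  0.106 ]
lock_body [125.8 207.5] 0.64 [0.4182 0.085  0.106 ]
shackle_legs [115.4 334.1] 0.91 [ 0.3893 -0.0204  0.106 ]
shackle_legs [ 83.8 174.4] 0.65 [0.3952 0.1081 0.106 ]
[0.54798853 0.07178361 0.12582445] [316.34661454 236.74399897]
[298.01887881 301.54961904]
[475.37828654 141.24140233]
[463.18328292 433.67146216]
[119.0386093  142.42834919]
```

View pics/w3.png

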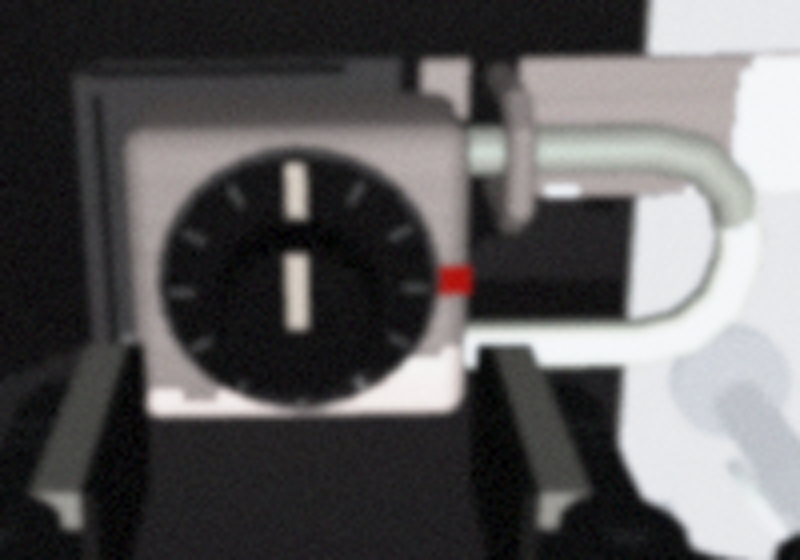

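Run:
```python
from h import *
o=monitor.get_obs();Rt=rot()
for p in [(.011,.021,-.006),(.011,-.021,-.006),(-.011,.021,-.006),(-.011,-.021,-.006),(.011,.021,0),(-.011,.021,0),(.011,.021,-.013)]: print(p,(proj('wrist',o['eef_pos']+Rt@np.array(p))-[240,160])*4)
```

```text
(0.011, 0.021, -0.006) [444.71324217 256.68477895]
(0.011, -0.021, -0.006) [165.74925778 256.77077709]
(-0.011, 0.021, -0.006) [439.84804701 387.53410925]
(-0.011, -0.021, -0.006) [170.90488819 387.61669904]
(0.011, 0.021, 0) [440.50900248 242.067041  ]
(-0.011, 0.021, 0) [435.93474993 369.54219098]
(0.011, 0.021, -0.013) [449.96833772 274.95624186]
```

Emit:
jog_arm:
  plan:
    - {"x": 0, "y": -0.0075, "z": 0.008, "wx": 0, "wy": 0, "wz": 0}
    - {"x": 0, "y": -0.0075, "z": 0.008, "wx": 0, "wy": 0, "wz": 0}
    - {"x": 0, "y": -0.0075, "z": 0.008, "wx": 0, "wy": 0, "wz": 0}
    - {"x": 0, "y": -0.0075, "z": 0.008, "wx": 0, "wy": 0, "wz": 0}

```text
t: 5.68
eef_pos: [0.5465, 0.0718, 0.1243]
tool_rot: [0.001, 0.708, 0.706, 0.001]
contact_force: [0.5, -0.4, -0.3]
gripper_width: 0.501
```

Emit:
jog_arm:
  plan:
    - {"x": 0, "y": 0, "z": 0, "wx": 0, "wy": 0, "wz": 0}
    - {"x": 0, "y": 0, "z": 0, "wx": 0, "wy": 0, "wz": 0}
    - {"x": 0, "y": 0, "z": 0, "wx": 0, "wy": 0, "wz": 0}
    - {"x": 0, "y": 0, "z": 0, "wx": 0, "wy": 0, "wz": 0}
    - {"x": 0, "y": 0, "z": 0, "wx": 0, "wy": 0, "wz": 0}
    - {"x": 0, "y": 0, "z": 0, "wx": 0, "wy": 0, "wz": 0}
  hand: -1
  grip_force: 30

```text
t: 6.18
eef_pos: [0.5465, 0.0718, 0.1243]
tool_rot: [0.001, 0.708, 0.706, 0.001]
contact_force: [-0.2, 0.1, -1.0]
gripper_width: -0.001
```

```bash
python3 go.py .5465 .072 .124 0
```

```text
t 6.1833 pos [0.5465 0.0718 0.1243] yaw 89.87 w -0.0010617998648352544 q7 -0.5240605673262498 F [-0.2  0.1 -1. ] M [-0.02 -0.05 -0.04]
shift [0.0011 0.     0.0014] turn [ 0.0006 -0.0009  0.4993]
```

Run:
```python
from h import *
a=cams.read_camera('wrist')[140:340,220:460,::-1]
b=cams.read_camera('scene')[:,:,::-1]
p=proj('scene',np.array([.547,.072,.13]));print(p)
u,v=[int(k) for k in p];b=b[max(0,v-65):v+65,max(0,u-80):u+80]
a=cv2.resize(a,(600,500));b=cv2.resize(b,None,fx=3.5,fy=3.5,interpolation=cv2.INTER_CUBIC)
cv2.imwrite('pics/w4.png',a);cv2.imwrite('pics/s4.png',b)
```

```text
[332.34124613 187.02704814]
```

View pics/s4.png

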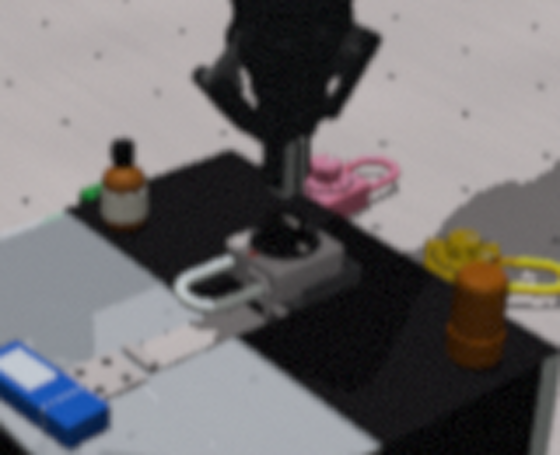

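View pics/w4.png

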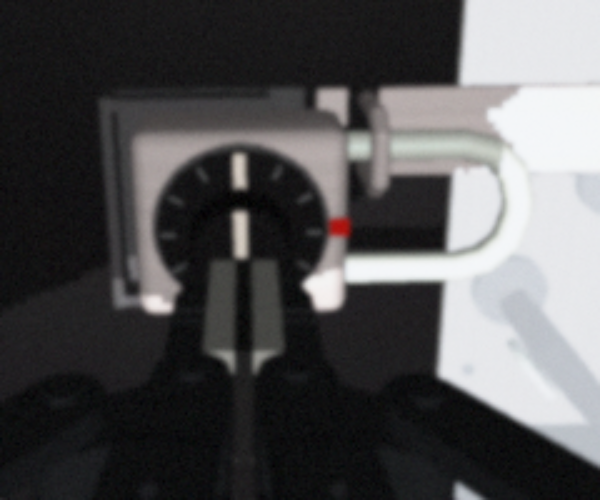

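Run:
```python
from h import *
o=monitor.get_obs();Rt=rot()
def line(cam,px):
    a=ray(cam,px,.3);b=ray(cam,px,.1);d=b-a;return a,d/np.linalg.norm(d)
def tri(p,q):
    a,d=line('wrist',p);b,e=line('scene',q)
    s=np.linalg.lstsq(np.c_[d,-e],b-a,rcond=None)[0]
    P,Q=a+s[0]*d,b+s[1]*e;return P,Q
for n,p,q in [('tip',(317.2,244.8),(333.4,176.3)),('zeroline-knobcentre',(220+240/2.5,140+225/2.5),(252+283/3.5,122+235/3.5))]:
    P,Q=tri(p,q);print(n,P,np.linalg.norm(P-Q)*1e3,'mm; tool',Rt.T@((P+Q)/2-o['eef_pos']))
e=o['eef_pos'];print(proj('scene',e),proj('scene',e+[0,0,.02]),proj('scene',e+[0,-.02,0]))
print(bot.grasp_offset, [a for a in dir(bot) if a[0]!='_'])
```

```text
tip [0.54692947 0.08288533 0.15848214] 6.083847860621469 mm; tool [ 0.00887685  0.00221057 -0.03529871]
zeroline-knobcentre [0.54628505 0.0769615  0.12555394] 2.6676193358351044 mm; tool [ 0.00419096  0.00054631 -0.00169677]
[332.37932811 189.17444292] [332.63195546 181.21375773] [326.66566389 185.37745965]
0.0187 ['PlanningError', 'grasp_offset', 'hand_in']
```

Emit:
jog_arm:
  plan:
    - {"x": 0, "y": 0, "z": 0.015, "wx": 0, "wy": 0, "wz": 0}
    - {"x": 0, "y": 0, "z": 0.03, "wx": 0, "wy": 0, "wz": 0}
    - {"x": 0, "y": 0, "z": 0.03, "wx": 0, "wy": 0, "wz": 0}

```text
t: 6.53
eef_pos: [0.546, 0.0716, 0.1175]
tool_rot: [0.0, 0.708, 0.706, 0.001]
contact_force: [0.5, -0.3, 0.3]
gripper_width: -0.003
```

Emit:
jog_arm:
  plan:
    - {"x": 0, "y": 0, "z": 0.01, "wx": 0, "wy": 0, "wz": 0}
    - {"x": 0, "y": 0, "z": 0.02, "wx": 0, "wy": 0, "wz": 0}
    - {"x": 0, "y": 0, "z": 0.02, "wx": 0, "wy": 0, "wz": 0}

```text
t: 6.78
eef_pos: [0.5457, 0.0715, 0.1129]
tool_rot: [0.0, 0.708, 0.706, 0.0]
contact_force: [0.1, -0.6, 0.4]
gripper_width: 0.0
```

Emit:
jog_arm:
  plan:
    - {"x": 0, "y": 0, "z": 0.01, "wx": 0, "wy": 0, "wz": 0}
    - {"x": 0, "y": 0, "z": 0.02, "wx": 0, "wy": 0, "wz": 0}
    - {"x": 0, "y": 0, "z": 0.02, "wx": 0, "wy": 0, "wz": 0}

```text
t: 7.03
eef_pos: [0.5454, 0.0714, 0.1085]
tool_rot: [0.0, 0.708, 0.706, 0.0]
contact_force: [-1.1, 0.3, -0.5]
gripper_width: -0.001
```

Run:
```python
from h import *
o=monitor.get_obs();print(o['eef_pos'],o['contact_force'])
a=cams.read_camera('scene')[:,:,::-1]
b=cv2.resize(a[120:235,270:400],None,fx=4,fy=4,interpolation=cv2.INTER_CUBIC);cv2.imwrite('pics/s5.png',b)
```

```text
[0.54541426 0.07142866 0.10848972] [-1.09805545  0.25454506 -0.49653566]
```

View pics/s5.png

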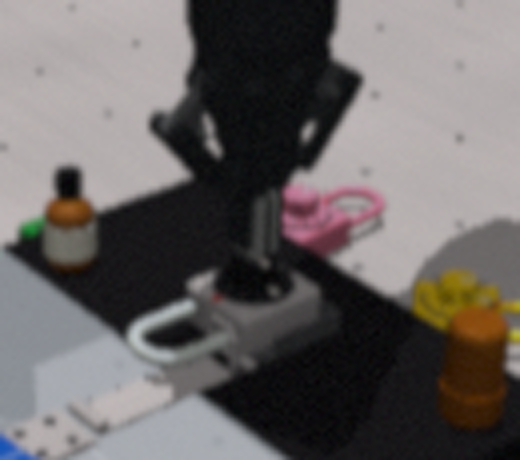

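Emit:
jog_arm:
  plan:
    - {"x": 0.003, "y": 0.005, "z": 0.01, "wx": 0, "wy": 0, "wz": 0}
    - {"x": 0.003, "y": 0.005, "z": 0.017, "wx": 0, "wy": 0, "wz": 0}
    - {"x": 0.003, "y": 0.005, "z": 0.017, "wx": 0, "wy": 0, "wz": 0}

```text
t: 7.33
eef_pos: [0.5467, 0.0722, 0.1052]
tool_rot: [0.0, 0.708, 0.706, 0.0]
contact_force: [-0.4, 0.7, 0.4]
gripper_width: 0.004
```

Emit:
jog_arm:
  plan:
    - {"x": 0, "y": 0, "z": 0.01, "wx": 0, "wy": 0, "wz": 0}
    - {"x": 0, "y": 0, "z": 0.01, "wx": 0, "wy": 0, "wz": 0}

```text
t: 7.5
eef_pos: [0.5469, 0.0722, 0.105]
tool_rot: [0.001, 0.708, 0.706, 0.0]
contact_force: [-6.5, -2.0, 16.1]
gripper_width: 0.003
```

Emit:
jog_arm:
  plan:
    - {"x": 0, "y": 0, "z": -0.05, "wx": 0, "wy": 0, "wz": 0}
    - {"x": 0, "y": 0, "z": -0.05, "wx": 0, "wy": 0, "wz": 0}
    - {"x": 0, "y": 0, "z": -0.05, "wx": 0, "wy": 0, "wz": 0}
    - {"x": 0, "y": 0, "z": -0.05, "wx": 0, "wy": 0, "wz": 0}
    - {"x": 0, "y": 0, "z": -0.05, "wx": 0, "wy": 0, "wz": 0}
    - {"x": 0, "y": 0, "z": -0.05, "wx": 0, "wy": 0, "wz": 0}
  hand: 0

```text
t: 8.0
eef_pos: [0.5466, 0.0721, 0.1145]
tool_rot: [0.0, 0.708, 0.706, -0.0]
contact_force: [-0.3, 0.9, -1.4]
gripper_width: 0.501
```

```bash
python3 go.py .5465 .072 .094 90;python3 - <<'E'
from h import *
a=cams.read_camera('wrist')[140:340,220:460,::-1]
b=cams.read_camera('scene')[120:235,270:400,::-1]
a=cv2.resize(a,(480,400),interpolation=cv2.INTER_CUBIC);b=cv2.resize(b,(452,400),interpolation=cv2.INTER_CUBIC)
cv2.imwrite('pics/w6.png',np.hstack([a[:,60:400],b]))
E
```

```text
t 8.0 pos [0.5466 0.0721 0.1145] yaw 89.87 w 0.5011361623637204 q7 -0.5345701652462356 F [-0.3  0.9 -1.4] M [ 0.02 -0.01 -0.05]
shift [-0.0005 -0.0004  0.1023] turn [ 0.0001  0.0002 -0.0007]
```

View pics/w6.png

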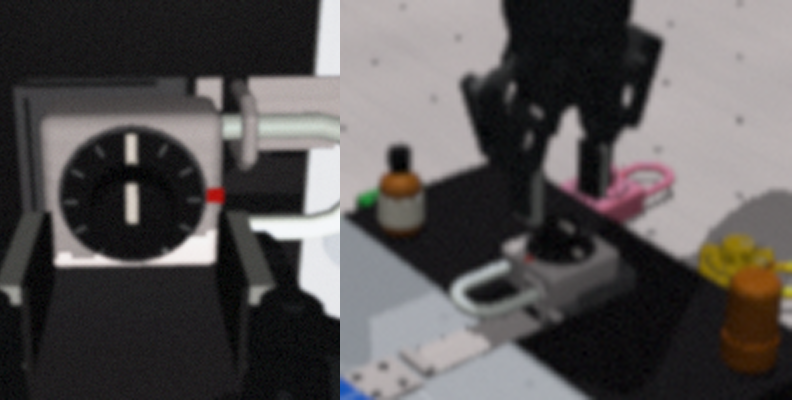

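Emit:
jog_arm:
  plan:
    - {"x": 0, "y": 0, "z": 0.04, "wx": 0, "wy": 0, "wz": 0}
    - {"x": 0, "y": 0, "z": 0.08, "wx": 0, "wy": 0, "wz": 0}
    - {"x": 0, "y": 0, "z": 0.1, "wx": 0, "wy": 0, "wz": 0}
    - {"x": 0, "y": 0, "z": 0.104, "wx": 0, "wy": 0, "wz": 0}
    - {"x": 0, "y": 0, "z": 0.104, "wx": 0, "wy": 0, "wz": 0}
    - {"x": 0, "y": 0, "z": 0.104, "wx": 0, "wy": 0, "wz": 0}

```text
t: 8.6
eef_pos: [0.5467, 0.0722, 0.0937]
tool_rot: [0.0, 0.708, 0.706, -0.0]
contact_force: [0.2, -0.0, -0.5]
gripper_width: 0.501
```

Emit:
jog_arm:
  plan:
    - {"x": 0, "y": 0, "z": 0, "wx": 0, "wy": 0, "wz": 0}
    - {"x": 0, "y": 0, "z": 0, "wx": 0, "wy": 0, "wz": 0}
    - {"x": 0, "y": 0, "z": 0, "wx": 0, "wy": 0, "wz": 0}
    - {"x": 0, "y": 0, "z": 0, "wx": 0, "wy": 0, "wz": 0}
    - {"x": 0, "y": 0, "z": 0, "wx": 0, "wy": 0, "wz": 0}
    - {"x": 0, "y": 0, "z": 0, "wx": 0, "wy": 0, "wz": 0}
  hand: -1
  grip_force: 30

```text
t: 9.1
eef_pos: [0.5467, 0.0723, 0.094]
tool_rot: [0.0, 0.708, 0.706, -0.0]
contact_force: [-3.3, 0.2, 4.5]
gripper_width: 0.256
```

```bash
python3 go.py .5465 .072 .094 0
```

```text
t 9.1 pos [0.5467 0.0723 0.094 ] yaw 89.88 w 0.2564471907093409 q7 -0.5545769742929385 F [-3.3  0.2  4.5] M [-0.05  0.46  0.01]
shift [-0.0015 -0.0011 -0.0001] turn [3.000e-04 0.000e+00 4.993e-01]
```

Emit:
jog_arm:
  plan:
    - {"x": 0, "y": 0, "z": -0.002, "wx": 0, "wy": 0, "wz": 0.03}
    - {"x": 0, "y": 0, "z": -0.002, "wx": 0, "wy": 0, "wz": 0.06}
    - {"x": 0, "y": 0, "z": -0.002, "wx": 0, "wy": 0, "wz": 0.09}
    - {"x": 0, "y": 0, "z": -0.002, "wx": 0, "wy": 0, "wz": 0.12}
    - {"x": 0, "y": 0, "z": -0.002, "wx": 0, "wy": 0, "wz": 0.15}
    - {"x": 0, "y": 0, "z": -0.002, "wx": 0, "wy": 0, "wz": 0.18}
    - {"x": 0, "y": 0, "z": -0.002, "wx": 0, "wy": 0, "wz": 0.18}

```text
t: 9.68
eef_pos: [0.5466, 0.0717, 0.0942]
tool_rot: [0.001, 0.878, 0.479, -0.0]
contact_force: [-0.5, -2.1, -0.2]
gripper_width: 0.257
```

```bash
python3 go.py .5467 .0722 .0945 0
```

```text
t 9.6833 pos [0.5466 0.0717 0.0942] yaw 57.27 w 0.25704816158299304 q7 -1.0549780371497732 F [-0.5 -2.1 -0.2] M [-0.36  0.13 -0.01]
shift [ 0.0025 -0.001  -0.0016] turn [5.000e-04 2.000e-04 3.182e-01]
```

Emit:
jog_arm:
  plan:
    - {"x": 0, "y": 0, "z": 0, "wx": 0, "wy": 0, "wz": 0.03}
    - {"x": 0, "y": 0, "z": 0, "wx": 0, "wy": 0, "wz": 0.06}
    - {"x": 0, "y": 0, "z": 0, "wx": 0, "wy": 0, "wz": 0.09}
    - {"x": 0, "y": 0, "z": 0, "wx": 0, "wy": 0, "wz": 0.12}
    - {"x": 0, "y": 0, "z": 0, "wx": 0, "wy": 0, "wz": 0.15}
    - {"x": 0, "y": 0, "z": 0, "wx": 0, "wy": 0, "wz": 0.18}
    - {"x": 0, "y": 0, "z": 0, "wx": 0, "wy": 0, "wz": 0.21}
    - {"x": 0, "y": 0, "z": 0, "wx": 0, "wy": 0, "wz": 0.24}
    - {"x": 0, "y": 0, "z": 0, "wx": 0, "wy": 0, "wz": 0.27}
    - {"x": 0, "y": 0, "z": 0, "wx": 0, "wy": 0, "wz": 0.3}
    - {"x": 0, "y": 0, "z": 0, "wx": 0, "wy": 0, "wz": 0.319}
    - {"x": 0, "y": 0, "z": 0, "wx": 0, "wy": 0, "wz": 0.319}

```text
t: 10.68
eef_pos: [0.5462, 0.0712, 0.094]
tool_rot: [0.001, 1.0, -0.001, -0.0]
contact_force: [-2.1, -2.0, 1.1]
gripper_width: 0.264
```

```bash
python3 go.py .5467 .0722 .0945 0
```

```text
t 10.6833 pos [0.5462 0.0712 0.094 ] yaw -0.11 w 0.264004541881502 q7 -1.9418646391338255 F [-2.1 -2.   1.1] M [-0.58  0.35 -0.01]
shift [ 0.0027 -0.0049 -0.0025] turn [ 0.0008  0.0002 -0.0006]
```

Emit:
jog_arm:
  plan:
    - {"x": 0, "y": 0, "z": 0, "wx": 0, "wy": 0, "wz": 0}
    - {"x": 0, "y": 0, "z": 0, "wx": 0, "wy": 0, "wz": 0}
    - {"x": 0, "y": 0, "z": 0, "wx": 0, "wy": 0, "wz": 0}
    - {"x": 0, "y": 0, "z": -0.1, "wx": 0, "wy": 0, "wz": 0}
    - {"x": 0, "y": 0, "z": -0.25, "wx": 0, "wy": 0, "wz": 0}
    - {"x": 0, "y": 0, "z": -0.25, "wx": 0, "wy": 0, "wz": 0}
    - {"x": 0, "y": 0, "z": -0.25, "wx": 0, "wy": 0, "wz": 0}
    - {"x": 0, "y": 0, "z": -0.25, "wx": 0, "wy": 0, "wz": 0}
  hand: 0.3

```text
t: 11.35
eef_pos: [0.5461, 0.0714, 0.1438]
tool_rot: [0.001, 1.0, -0.001, -0.0]
contact_force: [-0.5, -0.1, 0.5]
gripper_width: 0.652
```

```bash
python3 go.py .5960 .072 .12 0;python3 - <<'E'
from h import *
im=cams.read_camera('wrist')[:,:,::-1]
u,v=[int(k) for k in proj('wrist',np.array([.565,.0715,.12]))]
print(u,v)
c=(u-90,v-75);np.save('c.npy',c)
cv2.imwrite('pics/w7.png',cv2.resize(im[v-75:v+75,u-90:u+90],None,fx=4,fy=4,interpolation=cv2.INTER_CUBIC))
E
```

```text
t 11.35 pos [0.5461 0.0714 0.1438] yaw -0.06 w 0.652016042717485 q7 -1.9191549456434676 F [-0.5 -0.1  0.5] M [-0.02  0.03  0.01]
shift [ 0.2496 -0.0038  0.1187] turn [ 0.0008  0.0002 -0.0004]
318 195
```

View pics/w7.png

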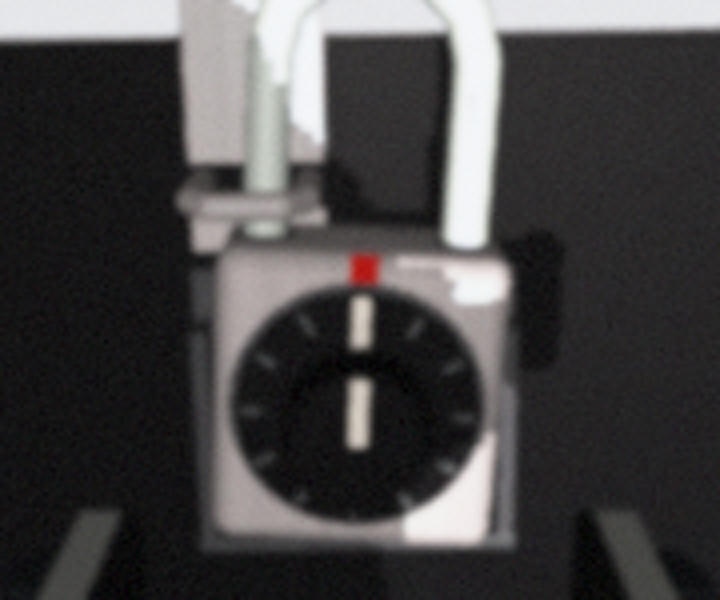

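Run:
```python
from h import *
f=lambda a,b:(228+a/4,120+b/4)
for n,p,z in [('flat',f(358,403),.122),('TL',f(218,252),.119),('TR',f(512,258),.119),('BL',f(212,535),.119),('BR',f(495,542),.119),('legL',f(245,150),.106),('legR',f(497,150),.106),('staple',f(250,200),.118),('finL',f(105,512),.16),('finR',f(610,512),.16)]:
    print(n,ray('wrist',p,z).round(4))
```

```text
flat [0.5475 0.0719 0.122 ]
TL [0.5739 0.0956 0.119 ]
TR [0.5727 0.0456 0.119 ]
BL [0.5203 0.0987 0.119 ]
BR [0.5187 0.0467 0.119 ]
legL [0.5891 0.0917 0.106 ]
legR [0.589  0.0472 0.106 ]
staple [0.5827 0.09   0.118 ]
finL [0.5457 0.1086 0.16  ]
finR [0.5455 0.0356 0.16  ]
```

Emit:
jog_arm:
  plan:
    - {"x": 0.15, "y": 0.011, "z": 0, "wx": 0.001, "wy": 0, "wz": 0.008}
    - {"x": 0.27, "y": 0.011, "z": 0, "wx": 0.001, "wy": 0, "wz": 0.008}
    - {"x": 0.27, "y": 0.011, "z": 0.1, "wx": 0.001, "wy": 0, "wz": 0.008}
    - {"x": 0.27, "y": 0.011, "z": 0.2, "wx": 0.001, "wy": 0, "wz": 0.008}
    - {"x": 0.27, "y": 0.011, "z": 0.2, "wx": 0.001, "wy": 0, "wz": 0.008}
    - {"x": 0.27, "y": 0.011, "z": 0.2, "wx": 0.001, "wy": 0, "wz": 0.008}
    - {"x": 0.27, "y": 0.011, "z": 0.2, "wx": 0.001, "wy": 0, "wz": 0.008}

```text
t: 11.98
eef_pos: [0.5994, 0.069, 0.1033]
tool_rot: [-0.0, 1.0, -0.013, -0.001]
contact_force: [-0.4, -0.1, 0.7]
gripper_width: 0.648
```

```bash
python3 go.py .6 .0692 .067 -1.5;python3 - <<'E'
from h import *
cams.read_camera('wrist')
for t,z in [('shackle_legs',.106),('staple_eye',.106),('knob',.129)]:
    for d in finder.place_of('wrist',t)[:2]: print(t,np.round(d['location'],1),round(d['confidence'],2),ray('wrist',d['location'],z).round(4))
E
```

```text
t 11.9833 pos [0.5994 0.069  0.1033] yaw -1.49 w 0.6479187621813584 q7 -1.9307999159807776 F [-0.4 -0.1  0.7] M [-0.04 -0.02  0.02]
shift [ 0.0033 -0.001   0.1815] turn [-0.0001  0.0007  0.0001]
shackle_legs [568.8 235.9] 0.72 [ 0.5968 -0.0872  0.106 ]
staple_eye [290.5 261.1] 0.74 [0.5837 0.0876 0.106 ]
knob [315.7 338. ] 0.68 [0.5433 0.0724 0.129 ]
knob [581.8 294.7] 0.62 [ 0.5702 -0.0826  0.129 ]
```

Descend with force checks.

Emit:
jog_arm:
  plan:
    - {"x": 0.002, "y": -0.001, "z": 0.06, "wx": 0, "wy": 0, "wz": 0}
    - {"x": 0.002, "y": -0.001, "z": 0.12, "wx": 0, "wy": 0, "wz": 0}
    - {"x": 0.002, "y": -0.001, "z": 0.12, "wx": 0, "wy": 0, "wz": 0}
    - {"x": 0.002, "y": -0.001, "z": 0.12, "wx": 0, "wy": 0, "wz": 0}

```text
t: 12.52
eef_pos: [0.5994, 0.069, 0.0788]
tool_rot: [-0.0, 1.0, -0.013, -0.001]
contact_force: [-0.6, -0.8, -1.0]
gripper_width: 0.651
```

Emit:
jog_arm:
  plan:
    - {"x": 0, "y": 0, "z": 0.02, "wx": 0, "wy": 0, "wz": 0}
    - {"x": 0, "y": 0, "z": 0.04, "wx": 0, "wy": 0, "wz": 0}
    - {"x": 0, "y": 0, "z": 0.06, "wx": 0, "wy": 0, "wz": 0}
    - {"x": 0, "y": 0, "z": 0.06, "wx": 0, "wy": 0, "wz": 0}

```text
t: 12.85
eef_pos: [0.5987, 0.0689, 0.0658]
tool_rot: [0.0, 1.0, -0.013, -0.002]
contact_force: [-0.3, 0.3, -0.1]
gripper_width: 0.65
```

Emit:
jog_arm:
  plan:
    - {"x": 0, "y": 0, "z": 0, "wx": 0, "wy": 0, "wz": 0}
    - {"x": 0, "y": 0, "z": 0, "wx": 0, "wy": 0, "wz": 0}
    - {"x": 0, "y": 0, "z": 0, "wx": 0, "wy": 0, "wz": 0}
    - {"x": 0, "y": 0, "z": 0, "wx": 0, "wy": 0, "wz": 0}
    - {"x": 0, "y": 0, "z": 0, "wx": 0, "wy": 0, "wz": 0}
  hand: -1
  grip_force: 20

```text
t: 13.27
eef_pos: [0.5987, 0.0689, 0.066]
tool_rot: [0.0, 1.0, -0.013, -0.002]
contact_force: [-1.4, -0.2, 0.0]
gripper_width: 0.5
```

```bash
python3 go.py .623 .0692 .067 -1.5
```

```text
t 13.2667 pos [0.5987 0.0689 0.066 ] yaw -1.5 w 0.49992441289369005 q7 -1.9445512716284545 F [-1.4 -0.2  0. ] M [ 0.03  0.15 -0.02]
shift [ 0.1214 -0.0048 -0.0057] turn [0.     0.0013 0.    ]
```

Emit:
jog_arm:
  plan:
    - {"x": 0.02, "y": 0, "z": 0, "wx": 0, "wy": 0, "wz": 0}
    - {"x": 0.04, "y": 0, "z": 0, "wx": 0, "wy": 0, "wz": 0}
    - {"x": 0.06, "y": 0, "z": 0, "wx": 0, "wy": 0, "wz": 0}
    - {"x": 0.06, "y": 0, "z": 0, "wx": 0, "wy": 0, "wz": 0}

```text
t: 13.6
eef_pos: [0.6115, 0.0684, 0.0658]
tool_rot: [0.0, 1.0, -0.013, -0.002]
contact_force: [-1.1, 0.2, 0.5]
gripper_width: 0.5
```

Emit:
jog_arm:
  plan:
    - {"x": 0.015, "y": 0, "z": 0, "wx": 0, "wy": 0, "wz": 0}
    - {"x": 0.03, "y": 0, "z": 0, "wx": 0, "wy": 0, "wz": 0}
    - {"x": 0.03, "y": 0, "z": 0, "wx": 0, "wy": 0, "wz": 0}

```text
t: 13.85
eef_pos: [0.6182, 0.0681, 0.0658]
tool_rot: [0.0, 1.0, -0.013, -0.002]
contact_force: [-0.9, -0.2, 0.7]
gripper_width: 0.502
```

Emit:
jog_arm:
  plan:
    - {"x": 0.012, "y": 0, "z": 0, "wx": 0, "wy": 0, "wz": 0}
    - {"x": 0.02, "y": 0, "z": 0, "wx": 0, "wy": 0, "wz": 0}
    - {"x": 0.02, "y": 0, "z": 0, "wx": 0, "wy": 0, "wz": 0}

```text
t: 14.1
eef_pos: [0.6214, 0.068, 0.0655]
tool_rot: [0.0, 1.0, -0.013, -0.003]
contact_force: [-5.3, -0.2, 2.9]
gripper_width: 0.502
```

Emit:
jog_arm:
  plan:
    - {"x": 0.01, "y": 0, "z": 0, "wx": 0, "wy": 0, "wz": 0}
    - {"x": 0.01, "y": 0, "z": 0, "wx": 0, "wy": 0, "wz": 0}

```text
t: 14.27
eef_pos: [0.6214, 0.0681, 0.0651]
tool_rot: [0.001, 1.0, -0.013, -0.005]
contact_force: [-8.6, -0.2, 4.4]
gripper_width: 0.502
```

```bash
python3 go.py .623 .068 .067 -1.5
python3 - <<'E'
from h import *
cams.read_camera('scene')
im=cams.read_camera('scene')[:,:,::-1];b=im[120:235,270:400]
cv2.imwrite('pics/s8.png',cv2.resize(b,None,fx=6,fy=5,interpolation=cv2.INTER_CUBIC))
cv2.imwrite('pics/w8.png',cams.read_camera('wrist')[:,:,::-1])
for c in('scene','top'):
  cams.read_camera(c)
  for t,z in [('lock_body',.106),('knob',.129),('shackle_legs',.106)]:
    for d in finder.place_of(c,t)[:4]:
      p=ray(c,d['location'],z)
      if abs(p[0]-.58)<.08 and abs(p[1]-.07)<.05: print(c,t,round(d['confidence'],2),p.round(4))
E
```

```text
t 14.2667 pos [0.6214 0.0681 0.0651] yaw -1.47 w 0.5016164686196946 q7 -1.9322690529616116 F [-8.6 -0.2  4.4] M [0.01 1.83 0.22]
shift [ 0.008   0.0002 -0.0097] turn [0.0004 0.0031 0.0002]
scene lock_body 0.71 [0.542  0.0639 0.106 ]
scene knob 0.7 [0.5359 0.0578 0.129 ]
scene shackle_legs 0.47 [0.6155 0.0806 0.106 ]
```

Emit:
jog_arm:
  plan:
    - {"x": -0.002, "y": 0, "z": 0, "wx": 0, "wy": 0, "wz": 0}
    - {"x": -0.002, "y": 0, "z": 0, "wx": 0, "wy": 0, "wz": 0}

```text
t: 14.98
eef_pos: [0.6212, 0.068, 0.0654]
tool_rot: [0.001, 1.0, -0.013, -0.004]
contact_force: [-2.9, -0.1, 1.8]
gripper_width: 0.505
```

Emit:
jog_arm:
  plan:
    - {"x": 0, "y": 0, "z": 0, "wx": 0, "wy": 0, "wz": 0}
    - {"x": 0, "y": 0, "z": 0, "wx": 0, "wy": 0, "wz": 0}
    - {"x": 0, "y": 0, "z": 0, "wx": 0, "wy": 0, "wz": 0}
    - {"x": 0, "y": 0, "z": -0.1, "wx": 0, "wy": 0, "wz": 0}
    - {"x": 0, "y": 0, "z": -0.3, "wx": 0, "wy": 0, "wz": 0}
    - {"x": 0, "y": 0, "z": -0.4, "wx": 0, "wy": 0, "wz": 0}
    - {"x": -0.33, "y": 0, "z": -0.4, "wx": 0, "wy": 0, "wz": 0}
    - {"x": -0.33, "y": 0, "z": -0.4, "wx": 0, "wy": 0, "wz": 0}
    - {"x": -0.33, "y": 0, "z": -0.4, "wx": 0, "wy": 0, "wz": 0}
    - {"x": -0.33, "y": 0, "z": -0.4, "wx": 0, "wy": 0, "wz": 0}
    - {"x": -0.33, "y": 0, "z": -0.4, "wx": 0, "wy": 0, "wz": 0}
  hand: 0.6

```text
t: 15.9
eef_pos: [0.557, 0.0698, 0.1464]
tool_rot: [0.0, 1.0, -0.013, -0.004]
contact_force: [0.1, 0.6, 0.2]
gripper_width: 0.797
```

```bash
python3 go.py .5585 .071 .075 0
python3 - <<'E'
from h import *
im=cams.read_camera('wrist')[:,:,::-1]
u,v=[int(k) for k in proj('wrist',np.array([.58,.0715,.11]))]
print(u,v)
cv2.imwrite('pics/w9.png',cv2.resize(im[v-75:v+75,u-85:u+85],None,fx=4,fy=4,interpolation=cv2.INTER_CUBIC))
for p in [(.5828,.09,.119),(.5798,.09,.119)]: print((proj('wrist',np.array(p))-[u-85,v-75])*4)
E
```

```text
t 15.9 pos [0.557  0.0698 0.1464] yaw -1.47 w 0.7974428058233989 q7 -1.9306565370196989 F [0.1 0.6 0.2] M [ 0.01 -0.06  0.01]
shift [ 0.0099 -0.0064  0.3571] turn [ 0.0003  0.0023 -0.0082]
315 185
[233.52474032 304.59148057]
[234.49424421 321.24720879]
```

View pics/w9.png

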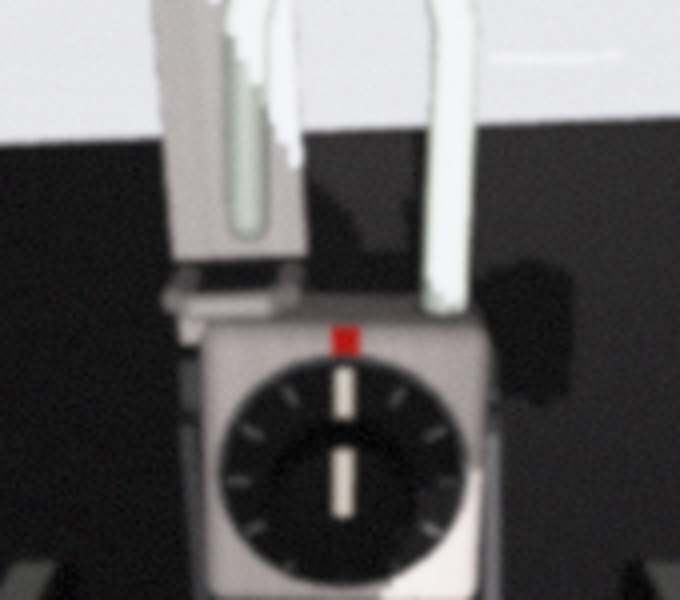

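```bash
python3 - <<'E'
from h import *
f=lambda a,b:(230+a/4,110+b/4)
for n,p,z in [('flat',f(343,470),.122),('TL',f(203,325),.119),('TR',f(488,330),.119),('midL',f(207,540),.119),('midR',f(482,540),.119),('staple',f(232,298),.118),('toe',f(247,238),.107),('finL',f(50,580),.16),('finR',f(632,580),.16)]:
    print(n,ray('wrist',p,z).round(4))
E
python3 go.py .558 .0705 .1 -1.5
```

```text
flat [0.5526 0.0719 0.122 ]
TL [0.5793 0.0955 0.119 ]
TR [0.577  0.0459 0.119 ]
midL [0.5379 0.0974 0.119 ]
midR [0.5366 0.0466 0.119 ]
staple [0.5837 0.0903 0.118 ]
toe [0.5919 0.0881 0.107 ]
finL [0.5523 0.1153 0.16  ]
finR [0.55   0.0288 0.16  ]
t 15.95 pos [0.5572 0.0698 0.1463] yaw -1.49 w 0.7973556653029884 q7 -1.9306756565753913 F [ 1.1  0.1 -0.2] M [ 0.03 -0.06 -0.03]
shift [ 0.0055 -0.0037  0.2312] turn [0.0003 0.0023 0.0001]
```

Emit:
jog_arm:
  plan:
    - {"x": 0.009, "y": -0.003, "z": 0.05, "wx": 0, "wy": 0.002, "wz": 0}
    - {"x": 0.009, "y": -0.003, "z": 0.15, "wx": 0, "wy": 0.002, "wz": 0}
    - {"x": 0.009, "y": -0.003, "z": 0.23, "wx": 0, "wy": 0.002, "wz": 0}
    - {"x": 0.009, "y": -0.003, "z": 0.26, "wx": 0, "wy": 0.002, "wz": 0}
    - {"x": 0.009, "y": -0.003, "z": 0.26, "wx": 0, "wy": 0.002, "wz": 0}

```text
t: 16.37
eef_pos: [0.5582, 0.0701, 0.0925]
tool_rot: [0.001, 1.0, -0.013, -0.002]
contact_force: [0.4, -0.5, -0.3]
gripper_width: 0.8
```

```bash
python3 go.py .559 .0704 .073 -1.5
```

```text
t 16.3667 pos [0.5582 0.0701 0.0925] yaw -1.5 w 0.7995776534998443 q7 -1.9552135022203159 F [ 0.4 -0.5 -0.3] M [-0.02 -0.02 -0.01]
shift [ 0.0045 -0.002   0.0973] turn [ 0.0004  0.0013 -0.    ]
```

Emit:
jog_arm:
  plan:
    - {"x": 0.004, "y": -0.002, "z": 0.03, "wx": 0, "wy": 0.001, "wz": 0}
    - {"x": 0.004, "y": -0.002, "z": 0.06, "wx": 0, "wy": 0.001, "wz": 0}
    - {"x": 0.004, "y": -0.002, "z": 0.08, "wx": 0, "wy": 0.001, "wz": 0}
    - {"x": 0.004, "y": -0.002, "z": 0.097, "wx": 0, "wy": 0.001, "wz": 0}
    - {"x": 0.004, "y": -0.002, "z": 0.097, "wx": 0, "wy": 0.001, "wz": 0}
    - {"x": 0.004, "y": -0.002, "z": 0.097, "wx": 0, "wy": 0.001, "wz": 0}

```text
t: 16.87
eef_pos: [0.5589, 0.0704, 0.0731]
tool_rot: [0.001, 1.0, -0.013, -0.0]
contact_force: [0.2, 0.1, 0.7]
gripper_width: 0.805
```

Emit:
jog_arm:
  plan:
    - {"x": 0, "y": 0, "z": 0, "wx": 0, "wy": 0, "wz": 0}
    - {"x": 0, "y": 0, "z": 0, "wx": 0, "wy": 0, "wz": 0}
    - {"x": 0, "y": 0, "z": 0, "wx": 0, "wy": 0, "wz": 0}
    - {"x": 0, "y": 0, "z": 0, "wx": 0, "wy": 0, "wz": 0}
    - {"x": 0, "y": 0, "z": 0, "wx": 0, "wy": 0, "wz": 0}
  hand: -1
  grip_force: 30

```text
t: 17.28
eef_pos: [0.5594, 0.0706, 0.0738]
tool_rot: [0.001, 1.0, -0.013, 0.0]
contact_force: [-1.1, 1.1, 5.5]
gripper_width: 0.598
```

```bash
python3 go.py .5555 .0704 .073 -1.5
```

```text
t 17.2833 pos [0.5594 0.0706 0.0738] yaw -1.51 w 0.5981712569313014 q7 -1.9658656390578062 F [-1.1  1.1  5.5] M [0.06 0.3  0.  ]
shift [-0.0193  0.0014  0.0038] turn [ 0.0003 -0.     -0.    ]
```

Emit:
jog_arm:
  plan:
    - {"x": -0.008, "y": 0, "z": -0.002, "wx": 0, "wy": 0, "wz": 0}
    - {"x": -0.0175, "y": 0, "z": -0.004, "wx": 0, "wy": 0, "wz": 0}
    - {"x": -0.0175, "y": 0, "z": -0.004, "wx": 0, "wy": 0, "wz": 0}
    - {"x": -0.0175, "y": 0, "z": -0.004, "wx": 0, "wy": 0, "wz": 0}
  grip_force: 45

```text
t: 17.62
eef_pos: [0.555, 0.0705, 0.074]
tool_rot: [0.001, 1.0, -0.013, -0.001]
contact_force: [0.2, 0.4, -3.1]
gripper_width: 0.593
```

```bash
python3 go.py .5559 .0704 .073 -1.5
```

```text
t 17.6167 pos [0.555  0.0705 0.074 ] yaw -1.5 w 0.593276913048208 q7 -1.9671569068192114 F [ 0.2  0.4 -3.1] M [-0.03 -0.05  0.01]
shift [0.0043 0.0005 0.0049] turn [0.0005 0.0004 0.    ]
```

Emit:
jog_arm:
  plan:
    - {"x": 0.004, "y": 0, "z": 0, "wx": 0, "wy": 0, "wz": 0}
    - {"x": 0.004, "y": 0, "z": -0.015, "wx": 0, "wy": 0, "wz": 0}
    - {"x": 0.004, "y": 0, "z": -0.03, "wx": 0, "wy": 0, "wz": 0}
    - {"x": 0.004, "y": 0, "z": -0.045, "wx": 0, "wy": 0, "wz": 0}

```text
t: 17.95
eef_pos: [0.556, 0.0705, 0.0832]
tool_rot: [0.001, 1.0, -0.013, -0.001]
contact_force: [0.3, -0.6, -3.2]
gripper_width: 0.597
```

Emit:
jog_arm:
  plan:
    - {"x": 0, "y": 0, "z": -0.02, "wx": 0, "wy": 0, "wz": 0}
    - {"x": 0, "y": 0, "z": -0.04, "wx": 0, "wy": 0, "wz": 0}
    - {"x": 0, "y": 0, "z": -0.06, "wx": 0, "wy": 0, "wz": 0}
    - {"x": 0, "y": 0, "z": -0.06, "wx": 0, "wy": 0, "wz": 0}

```text
t: 18.28
eef_pos: [0.5567, 0.0706, 0.0963]
tool_rot: [0.001, 1.0, -0.013, 0.0]
contact_force: [0.4, -0.9, -3.2]
gripper_width: 0.592
```

Emit:
jog_arm:
  plan:
    - {"x": 0, "y": 0, "z": -0.05, "wx": 0, "wy": 0, "wz": 0}
    - {"x": 0, "y": 0, "z": -0.12, "wx": 0, "wy": 0, "wz": 0}
    - {"x": 0, "y": 0, "z": -0.22, "wx": 0, "wy": 0, "wz": 0}
    - {"x": 0, "y": 0, "z": -0.32, "wx": 0, "wy": 0, "wz": 0}
    - {"x": 0, "y": 0, "z": -0.42, "wx": 0, "wy": 0, "wz": 0}
    - {"x": 0, "y": 0, "z": -0.48, "wx": 0, "wy": 0, "wz": 0}
    - {"x": 0, "y": 0, "z": -0.5, "wx": 0, "wy": 0, "wz": 0}
    - {"x": 0, "y": 0, "z": -0.5, "wx": 0, "wy": 0, "wz": 0}
    - {"x": 0, "y": 0, "z": -0.5, "wx": 0, "wy": 0, "wz": 0}
    - {"x": 0, "y": 0, "z": -0.5, "wx": 0, "wy": 0, "wz": 0}
    - {"x": 0, "y": 0, "z": -0.5, "wx": 0, "wy": 0, "wz": 0}

```text
t: 19.2
eef_pos: [0.5559, 0.0705, 0.195]
tool_rot: [0.001, 1.0, -0.013, -0.001]
contact_force: [0.3, -0.2, -3.5]
gripper_width: 0.597
```

```bash
python3 go.py .5559 .0704 .2 -1.5
python3 - <<'E'
from h import *
im=cams.read_camera('wrist')[:,:,::-1]
cv2.imwrite('pics/f.png',cv2.resize(im[120:320,200:440],(700,583)))
for t in ('shackle_legs','knob','lock_body'):
    for d in finder.place_of('wrist',t)[:2]: print(t,np.round(d['location'],1),round(d['confidence'],2),ray('wrist',d['location'],.106+.122).round(3))
E
```

```text
t 19.2 pos [0.5559 0.0705 0.195 ] yaw -1.5 w 0.5968714476596845 q7 -1.917989478007821 F [ 0.3 -0.2 -3.5] M [ 0.02 -0.04  0.04]
shift [ 0.0002  0.0007 -0.0251] turn [ 0.0005  0.0006 -0.    ]
shackle_legs [308.4 331.2] 0.69 [0.511 0.078 0.228]
shackle_legs [517.7 172.7] 0.67 [ 0.601 -0.026  0.228]
knob [315.6 304.6] 0.95 [0.529 0.073 0.228]
knob [152.5 326.8] 0.8 [0.517 0.167 0.228]
lock_body [315.  274.1] 0.86 [0.549 0.073 0.228]
lock_body [439.3 306.2] 0.84 [0.526 0.004 0.228]
```

```bash
python3 -c "
from h import *
print(bot.hand_in())"
```

```text
the job is handed in; nothing more can be done
None
```

The lock is off its staple and still held in the gripper, and I handed the job in at about 19 s of the 70 s allowed. The hand-in gave no verdict.

- **Dial:** I turned it 90° clockwise, three notches. A close view afterwards showed the white line on the red mark with the shackle still shut.
- **Shackle:** I drew it with 20 N of grip until it stopped after 22.7 mm, with the pull never above about 9 N. That fits the expected 5 mm of slide plus 18 mm of draw. A close view showed the toe clear of the body while the lock still lay in its pocket.
- **Lift:** I gripped the body, backed it about 3.5 mm to centre the staple in the gap, and raised it straight up with no sideways force.
- **Last readings:** the load is 3.5 N and the opening about 51 mm, which matches the body. By arm travel the underside is about 0.214 m above the table, or 0.124 m above the enclosure top. The tool is upright.

**Checks that failed or disagreed:**
- **Fingertip position:** the closed fingertips were about 31 mm farther back than the reported TCP. My first try at the knob therefore closed on air above it. I found the offset with a light touch on the knob top (16 N) and corrected for it.
- **Top and wrist cameras:** they differed by 1 to 3 mm.
- **Final look:** the picture limit was reached, so I could not view the lock after the lift. I infer the shackle is still drawn out from the clean lift. I did not re-measure the objective case, oil bottle or slide box, but the arm did not go near them.

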